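# Lock the hose elbow into the clamped port

### The job

Pick up the brass elbow fitting and lower it into the port in the small vice, its barb well counter-clockwise of the forked hose rest, feeling for the slots until its cross pin drops in. Press it gently against the spring seal and turn it clockwise (from above) against the rising resistance until the barb points straight at the hose rest, not past it, then let go so that it stays locked. Never force it, and leave the straight fitting standing where it is.

Things in the scene. Friction and masses are not known exactly. Their poses are not given: they have to be found in the camera images.
- elbow: Brass elbow hose fitting, loose, standing on its round spigot; 60 mm long, 58.5 mm high. Origin: centre of its underside; z up, x along the barb. Spigot 18 mm diameter up to z = 25 mm. Hex body z = 25 to 50 mm, 24 mm across flats, two flats face +y and -y: grip there at z = 38 to 45 mm. Barb level at z = 38 mm, 14 mm thick, ends at x = 46 mm.
- elbow_foot (a point): Centre of the spigot's underside (the elbow's origin), same axes. The foot is tapered: 13 mm diameter at the end, 18 mm from z = 3 mm up. A steel cross pin, 6 mm diameter, goes through the spigot parallel to elbow x at z = 8 mm and reaches 16 mm either side of the axis.
- barb_tip (a point): Centre of the free end of the elbow's barb, at elbow x = 46 mm, z = 38 mm; same axes as the elbow.
- port: Fixed small steel vice, base 158 x 84 mm, jaws 36 mm high, handle reaching 75 mm to -y; it clamps a round aluminium boss, 44 mm diameter, rim 50 mm above the bench: a quarter-turn port. Origin: on the bench under the boss centre; z up; x points to the forked hose rest. Contact forces between elbow and port, all added up, must stay under 35 N.
- port_mouth (a point): Centre of the 20 mm bore at the rim, 50 mm above the bench; axes as the port's. Two opposite slots, 8 mm wide, pass the elbow's pin. The slot line is 60 degrees counter-clockwise (from above) of x, but up to 27 degrees either way from port to port, not reported: see or feel for it. With the pin on the closed rim the foot is 5 mm below the rim.
- port_seal (a point): Where the foot meets the spring seal, 13 mm below the rim (3 N to start, then 1.3 N per mm, 10 mm travel); axes as the port's. Press the foot 16 mm below the rim (7.5 N) so the pin passes under the 4 mm lips, then turn clockwise: past 20 degrees of turn the lips draw it down 0.06 mm per degree, ever stiffer (up to 0.2 N m). Friction holds it. Hard stop about 105 degrees after the slots.
- hose_rest (a point): Midway between the two prong tops of the forked hose rest, 74 mm from the boss axis along port x, 56 mm above the bench; prongs 8 mm thick, 28 mm apart; axes as the port's. The barb must enter 33 to 87 degrees counter-clockwise of this direction (from above) and finish pointing at it, foot 15 to 19 mm below the rim.
- straight_fitting: Straight brass fitting with the same spigot, pin and hex (24 mm across flats), but its barb stands upright on top; 85 mm high; not wanted. Origin: centre of its underside, z up.
Things that resemble listed ones, but are neither listed nor needed, are in the scene too. What is shaped like the straight_fitting but green or turquoise is not meant. Leave any blue look-alike of the elbow alone.

How it is judged:
On the way:
1. the elbow's spigot is in the port with its pin through the slots (foot over 10 mm below the rim, within 4 mm of the axis), barb still at least 20 degrees counter-clockwise of the hose rest (horizontal distance between elbow_foot and port_mouth below 0.004 m and z of elbow_foot in the frame of port_mouth below -0.01 m and y of barb_tip in the frame of port_mouth above 0.016 m and x of barb_tip in the frame of port_mouth above -0.01 m), for 0.1 s.
At the end, for the whole second after the job is handed in: The elbow stands upright (within 7 degrees) locked in the port, foot at least 14.5 mm below the rim and within 4 mm of the bore's axis, its barb tip within 8 mm (10 degrees) of the line to the hose rest, at rest and released; the straight fitting still stands (horizontal distance between elbow_foot and port_mouth below 0.004 m and z of elbow_foot in the frame of port_mouth below -0.0145 m and y of barb_tip in the frame of port_mouth between -0.008 and 0.008 m and x of barb_tip in the frame of port_mouth above 0.03 m and angle between elbow's own z axis and vertical below 0.12 rad and linear speed of elbow below 0.02 m/s and angle between straight_fitting's own z axis and vertical below 0.15 rad); the robot touches nothing.
It fails at once if the contact forces between elbow and port add up to more than 35 N (contact force between elbow and port above 35 N).
It fails at once if the elbow, in the port, is turned more than about 18 degrees past the hose rest ((horizontal distance between elbow_foot and port_mouth below 0.004 m and z of elbow_foot in the frame of port_mouth below -0.01 m) and x of barb_tip in the frame of port_mouth above 0 m and y of barb_tip in the frame of port_mouth below -0.0145 m).
It fails at once if the straight fitting is moved more than 30 mm or tipped over (distance of straight_fitting from where it was at the start of the episode above 0.03 m or angle between straight_fitting's own z axis and vertical above 0.5 rad).
It also fails if it takes over 67 s, if anything falls off the work surface, if the arm or the gripper's body presses on something with over 40 N, if the wrist force passes 120 N, or if a joint passes its speed limit or range.

### The arm

A 6-joint arm with a two-finger parallel gripper is mounted at the origin on a cart in front of the work surface, level with it; the furniture and walls round the work are solid. World frame = base frame: x ahead of the robot, y to its left, z up, the work surface at z = 0. Lengths are in m, angles in rad, forces in N, time in s.
With the tool pointing down it reaches from about 0.4 to 0.825 m from the base axis. Payload 7 kg.
Tool frame: the origin (TCP) lies at the very end of the fingers, on their centre line; the grasp point (between the pads) lies 19 mm behind it; z points along the fingers, y is the line along which they close (so a half turn about z gives the same grasp; the last joint's range is limited). The gripper opens to 88 mm and grips with 3 to 60 N. Pads are 19 mm wide; open, the fingers measure 130 mm over their backs; the gripper's body (78 mm by 193 mm) begins 47 mm behind the grasp point.
Start: joints at [1.525, 0.359, 0.012, 0, -1.224, -0.288], TCP at [0.221, 0.638, 0.227] pointing down, gripper open.
Joint ranges: [-3.07, 3.07], [-1.43, 2.12], [-1.02, 1.25], [-3.03, 1.67], [-3.05, -0], [-3.03, 3.03]. Speed limits (rad/s): [2.39, 2.39, 3.01, 3.14, 3.14, 3.14].

### API

Orientations are given as [roll, pitch, yaw] about the fixed x, y, z axes, in that order (R = Rz(yaw) Ry(pitch) Rx(roll)).
In Python, from station import arm gives the robot as it stands. The module is installed in compiled form; this text tells all that it offers.
- The arm moves only by the shell command python3 -m crank 'ROWS' [FORCE]. ROWS is JSON, a list of rows, each an object of numbers: "dx", "dy", "dz": the shift along the world's x, y, z in m; "twist": the turn about the world's z in degrees; "grip": the opening, from -1 (shut) to 1 (fully open). A call has exactly 5 rows; each row is the pose to reach, as a shift and turn from the pose commanded when the call began; what a row does not reach only later rows make up. A row lasts 1/12 s, in which the tool goes at most 41.7 mm and 7.16 degrees, less where a joint would pass 70% of its speed; a pose out of reach is approached as far as the arm can. A call with a gripper value outside its range is refused whole. The fingers move at their own pace and stop on an object; FORCE is the grip in N (left out, the last holds). Time passes only in rows, so rows that repeat a pose let the fingers close, or fill a call up. It gives the time, the measured TCP pose, the force, the opening and the grip force at its end, in the units of the state.
- arm.get_state(): the state, without advancing time (a new reading comes with each control period).
- arm.grab_frame(name): name is "scene" or "top" or "wrist"; returns the picture (420x560x3 uint8, red, green, blue); there is no depth.
- arm.get_calibration(name): a dict with "fx", "fy", "cx", "cy" (pixels), "cam_to_world" (4x4, takes a point from camera to world coordinates); the wrist camera has in their place "tool_from_camera" (4x4, takes a point from camera to tool coordinates, whose origin is the TCP and whose axes are the flange's). Camera axes: x right, y down, z forward; pixel columns grow to the right and rows downward; lengths in m; the calibration is good to about 2 mm. A picture is of the moment at which its call begins: read the wrist's pose just before it. get_calibration takes no time and is no camera call.
- arm.job_done(): hands the job in; it is judged then, once.
The state is a dict: "t": time; "q": joint angles; "qd": joint speeds; "joint_efforts": joint torques, N m; "eef_pos": TCP position; "ee_rot": TCP orientation; "force": force on the tool from outside, world axes, zero at the start; "moment": the same for the moment, N m; "width": finger opening in m; "gripper_force": force on a finger pad.
Only numpy, scipy, OpenCV 4.12 (cv2) and the standard library are available. Lean on these libraries where they do the work, as an engineer would, in place of code of your own. Each camera call takes 0.05 s, during which the arm holds its last target. There are 200 camera calls.

## Working session

There is one attempt and no reset: what is moved stays moved. The work goes in short steps, Python scripts to look and compute and a shell command to move; the robot and the scene stay as the last step left them, time stands still between calls to the robot, and variables do not carry over. Pictures are saved under pics/ and viewed, at most 10 in all, crops included, and the job is handed in when it is done.

```bash
mkdir -p pics; cat > h.py <<'E'
from station import arm
import numpy as np, cv2
from scipy.spatial.transform import Rotation as R
def T(name):
    c=arm.get_calibration(name)
    if name!='wrist': return c,np.array(c['cam_to_world'])
    s=arm.get_state(); M=np.eye(4); M[:3,:3]=R.from_euler('xyz',s['ee_rot']).as_matrix(); M[:3,3]=s['eef_pos']
    return c,M@np.array(c['tool_from_camera'])
def snap(name,fn):
    c,M=T(name); f=arm.grab_frame(name); cv2.imwrite('pics/'+fn+'.png',f[:,:,::-1]); np.savez('pics/'+fn,M=M,k=[c['fx'],c['fy'],c['cx'],c['cy']]); return f
def ray(fn,u,v):
    d=np.load('pics/'+fn+'.npz'); fx,fy,cx,cy=d['k']; r=d['M'][:3,:3]@[(u-cx)/fx,(v-cy)/fy,1]; return d['M'][:3,3],r/np.linalg.norm(r)
def plane(fn,u,v,z):
    o,r=ray(fn,u,v); return o+r*(z-o[2])/r[2]
def two(a,b):
    o1,r1=ray(*a); o2,r2=ray(*b); s=np.linalg.lstsq(np.c_[r1,-r2],o2-o1,rcond=None)[0]; p,q=o1+r1*s[0],o2+r2*s[1]
    return (p+q)/2,np.linalg.norm(p-q)
def proj(fn,p):
    d=np.load('pics/'+fn+'.npz'); fx,fy,cx,cy=d['k']; q=d['M'][:3,:3].T@(np.array(p)-d['M'][:3,3]); return q[0]/q[2]*fx+cx,q[1]/q[2]*fy+cy
E
python3 - <<'E'
from h import *
print(arm.get_state())
a=snap('top','top0');b=snap('scene','scene0');snap('wrist','wrist0')
for n in('top','scene'):c,M=T(n);print(n,c['fx'],M.round(3).tolist())
E
```

```text
{'t': 0.0, 'q': array([ 1.52511727e+00,  3.59367564e-01,  1.10327164e-02, -3.32125515e-04,
       -1.22409298e+00, -2.88088102e-01]), 'qd': array([-0.00113261,  0.00107898, -0.00046594, -0.00065754, -0.00114534,
       -0.00105745]), 'joint_efforts': array([ 6.23291089e-05, -5.82719707e+01,  2.93037558e+01,  6.99671522e+00,
        6.81251142e-03, -1.67617941e-04]), 'eef_pos': array([0.22101192, 0.63726346, 0.22562705]), 'ee_rot': array([ 3.13993967e+00, -1.64233681e-04, -3.33880138e-01]), 'force': array([ 0.29535307, -0.31668005, -0.89983243]), 'moment': array([ 0.03762155,  0.0363763 , -0.00523847]), 'gripper_force': 0.0, 'width': 0.08736091367994339}
top 481.91746554536684 [[0.025, -0.993, 0.111, 0.396], [-1.0, -0.023, 0.02, -0.006], [-0.017, -0.112, -0.994, 1.138], [0.0, 0.0, 0.0, 1.0]]
scene 407.27145792123383 [[0.48, -0.641, 0.6, 0.058], [-0.877, -0.348, 0.33, -0.272], [-0.003, -0.685, -0.729, 0.683], [0.0, 0.0, 0.0, 1.0]]
```

View pics/top0.png

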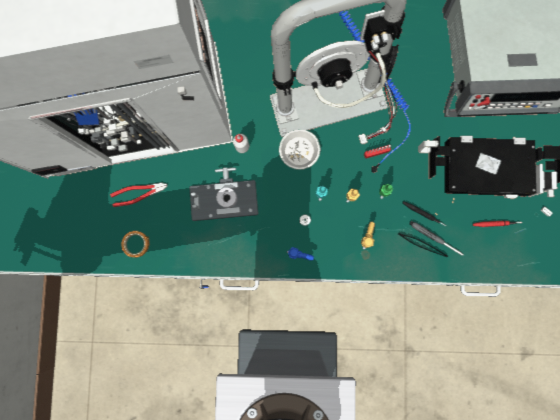

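View pics/scene0.png

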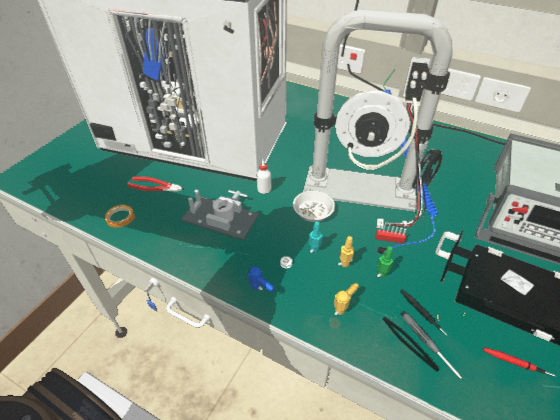

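The top view shows the brass elbow at (369,232), the straight brass fitting at (353,194), the vice at (225,198) with its handle pointing up, and a blue look-alike at (300,253). I'll zoom in on them.

```bash
python3 - <<'E'
import cv2,numpy as np
t=cv2.imread('pics/top0.png');s=cv2.imread('pics/scene0.png')
c=lambda i,x,y,w,h:cv2.resize(i[y:y+h,x:x+w],(400,300),interpolation=cv2.INTER_CUBIC)
m=np.vstack([np.hstack([c(t,185,160,80,60),c(t,330,180,80,60)]),np.hstack([c(s,180,180,80,60),c(s,310,240,80,60)])])
cv2.imwrite('pics/m1.png',m)
E
```

```text
(no output)
```

View pics/m1.png

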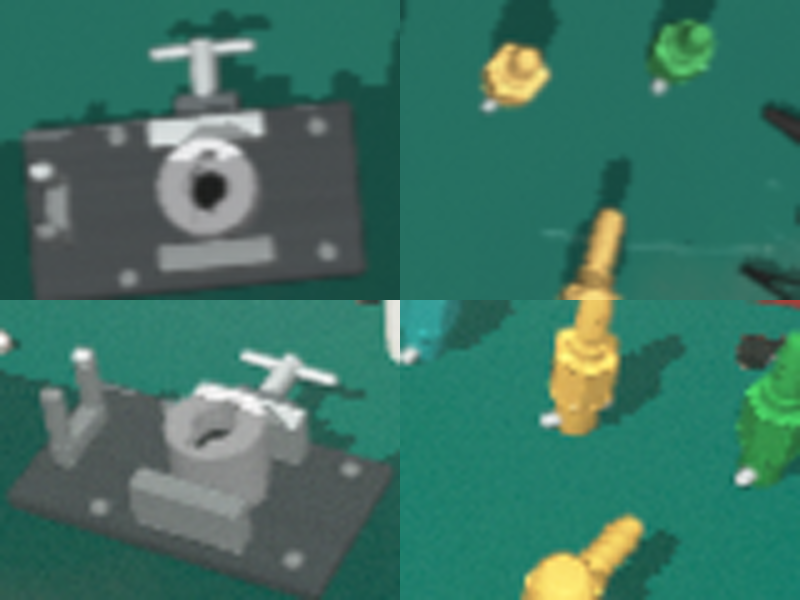

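```bash
python3 - <<'E'
from h import *
c=arm.get_calibration('wrist');print(c['fx'],c['cx'],c['cy'],np.array(c['tool_from_camera']).round(3).tolist())
print('boss',plane('top0',226.4,197.4,.05), two(('top0',226.4,197.4),('scene0',180+212/5,180+(430-300)/5)))
for u,v in((193.2,194),(194,206)):print('prong',plane('top0',u,v,.056))
for n in('top0','scene0'):
    i=cv2.imread(f'pics/{n}.png');h=cv2.cvtColor(i,cv2.COLOR_BGR2HSV);m=cv2.inRange(h,(12,90,120),(28,255,255))
    k,l,st,ce=cv2.connectedComponentsWithStats(m)
    for j in range(1,k):
        if st[j,4]>60:print(n,st[j],ce[j].round(1))
print('elbow',plane('top0',369,240,.05),plane('top0',372,223,.045),'str',plane('top0',352.5,194.5,.05))
E
```

```text
319.1470646894376 277.14387206272335 210.0667818796584 [[-0.001, -0.963, -0.27, 0.071], [1.0, -0.001, -0.002, 0.0], [0.002, -0.27, 0.963, -0.158], [0.0, 0.0, 0.0, 1.0]]
boss [0.55419199 0.14405468 0.05      ] (array([0.55490666, 0.14445792, 0.0459421 ]), np.float64(0.0003979784192597549))
prong [0.55941793 0.21926755 0.056     ]
prong [0.53193172 0.21618221 0.056     ]
top0 [347 189  12  12 113] [352.4 194.5]
top0 [361 222  14  26 186] [368.5 236.1]
top0 [122 231  26  26 188] [134.6 244. ]
scene0 [105 205  29  23 234] [119.6 217.9]
scene0 [340 237  14  30 274] [346.5 252.3]
scene0 [  0 273  74  69 151] [ 34.4 308.7]
scene0 [334 283  24  32 355] [343.8 298.5]
elbow [ 0.46467564 -0.18121812  0.05      ] [ 0.50376205 -0.18861452  0.045     ] str [ 0.56738251 -0.1432535   0.05      ]
```

View pics/wrist0.png

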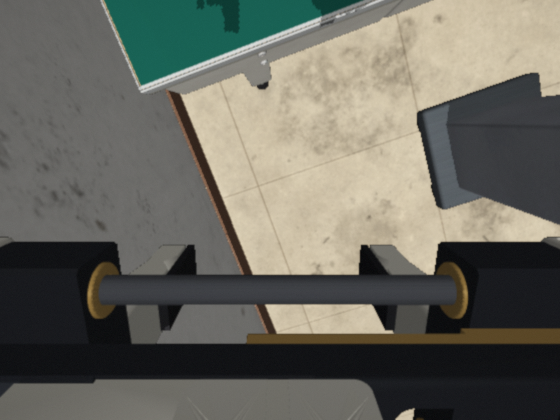

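Rough positions are port (0.554, 0.144) with x at about 97°, and elbow (0.463, -0.18) with the barb at about -11°. I'll go over the port first and look for the slots.

```bash
python3 -m crank '[{"dx":0.02,"dy":-0.034},{"dx":0.04,"dy":-0.068},{"dx":0.06,"dy":-0.102},{"dx":0.08,"dy":-0.136},{"dx":0.1,"dy":-0.17}]'
python3 -m crank '[{"dx":0.02,"dy":-0.034},{"dx":0.04,"dy":-0.068},{"dx":0.06,"dy":-0.102},{"dx":0.08,"dy":-0.136},{"dx":0.1,"dy":-0.17}]'
python3 -m crank '[{"dx":0.02,"dy":-0.034},{"dx":0.04,"dy":-0.068},{"dx":0.06,"dy":-0.102},{"dx":0.08,"dy":-0.136},{"dx":0.086,"dy":-0.137}]'
python3 -m crank '[{"dz":-0.02},{"dz":-0.04},{"dz":-0.05},{"dz":-0.05},{"dz":-0.05}]'
python3 - <<'E'
from h import *
f=snap('wrist','w1')
u,v=proj('w1',[.5545,.144,.05]);print(u,v);u,v=int(u),int(v)
x0,y0=max(0,min(u-100,360)),max(0,min(v-75,270))
print(x0,y0)
cv2.imwrite('pics/w1c.png',cv2.resize(f[y0:y0+150,x0:x0+200,::-1],(800,600),interpolation=cv2.INTER_CUBIC))
E
```

```text
814.4761900428969 -514.0815037535682
360 0invalid input at $[0]: expected keys dx, dy, dz, twist, grip
invalid input at $[0]: expected keys dx, dy, dz, twist, grip
invalid input at $[0]: expected keys dx, dy, dz, twist, grip
invalid input at $[0]: expected keys dx, dy, dz, twist, grip
```

View pics/w1c.png

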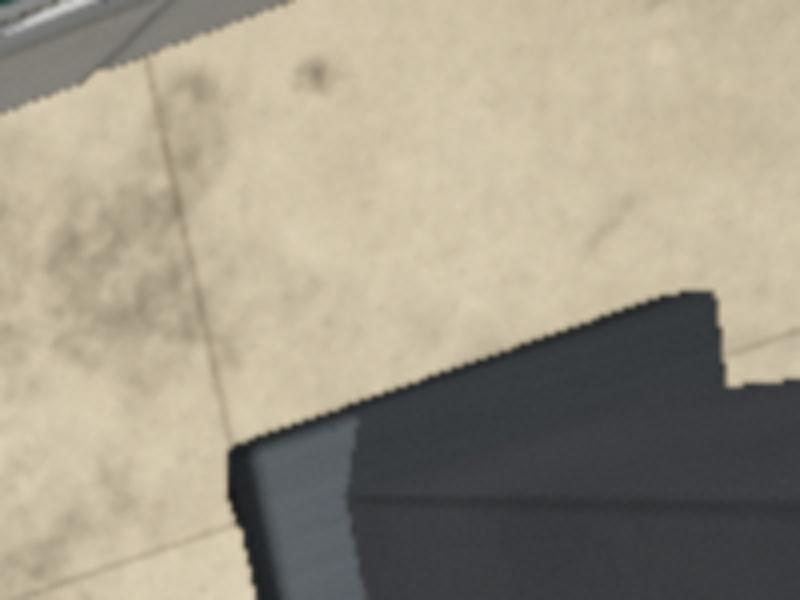

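The picture shows only the floor: the moves were refused because every row needs all five keys, so I'll send them again in full.

```bash
python3 -m crank '[{"dx":0.02,"dy":-0.034,"dz":0,"twist":0,"grip":1},{"dx":0.04,"dy":-0.068,"dz":0,"twist":0,"grip":1},{"dx":0.06,"dy":-0.102,"dz":0,"twist":0,"grip":1},{"dx":0.08,"dy":-0.136,"dz":0,"twist":0,"grip":1},{"dx":0.1,"dy":-0.17,"dz":0,"twist":0,"grip":1}]' &&
python3 -m crank '[{"dx":0.02,"dy":-0.034,"dz":0,"twist":0,"grip":1},{"dx":0.04,"dy":-0.068,"dz":0,"twist":0,"grip":1},{"dx":0.06,"dy":-0.102,"dz":0,"twist":0,"grip":1},{"dx":0.08,"dy":-0.136,"dz":0,"twist":0,"grip":1},{"dx":0.1,"dy":-0.17,"dz":0,"twist":0,"grip":1}]' &&
python3 -m crank '[{"dx":0.02,"dy":-0.034,"dz":0,"twist":0,"grip":1},{"dx":0.04,"dy":-0.068,"dz":0,"twist":0,"grip":1},{"dx":0.06,"dy":-0.102,"dz":-0.01,"twist":0,"grip":1},{"dx":0.08,"dy":-0.137,"dz":-0.03,"twist":0,"grip":1},{"dx":0.086,"dy":-0.137,"dz":-0.05,"twist":0,"grip":1}]' &&
python3 -m crank '[{"dx":0,"dy":0,"dz":0,"twist":0,"grip":1},{"dx":0,"dy":0,"dz":0,"twist":0,"grip":1},{"dx":0,"dy":0,"dz":0,"twist":0,"grip":1},{"dx":0,"dy":0,"dz":0,"twist":0,"grip":1},{"dx":0,"dy":0,"dz":0,"twist":0,"grip":1}]' &&
python3 - <<'E'
from h import *
f=snap('wrist','w1')
u,v=proj('w1',[.5545,.144,.05]);print(u,v);u,v=int(u),int(v)
x0,y0=max(0,min(u-100,360)),max(0,min(v-75,270))
print(x0,y0)
cv2.imwrite('pics/w1c.png',cv2.resize(f[y0:y0+150,x0:x0+200,::-1],(800,600),interpolation=cv2.INTER_CUBIC))
E
```

```text
t: 0.62
eef_pos: [0.3216, 0.466, 0.2264]
ee_rot: [3.141, 0.0, -0.333]
force: [1.6, -0.5, 1.2]
width: 0.0875
gripper_force: 0.0
t: 1.03
eef_pos: [0.4216, 0.2959, 0.2268]
ee_rot: [-3.141, -0.0, -0.333]
force: [1.2, 0.9, -0.5]
width: 0.0876
gripper_force: 0.0
t: 1.45
eef_pos: [0.5089, 0.1568, 0.1771]
ee_rot: [-3.14, -0.002, -0.337]
force: [-0.3, 1.0, -0.7]
width: 0.0876
gripper_force: 0.0
t: 1.87
eef_pos: [0.5073, 0.1619, 0.1777]
ee_rot: [-3.14, -0.001, -0.332]
force: [-0.1, 0.0, 0.0]
width: 0.0876
gripper_force: 0.0
279.49885228553507 145.34317041733064
179 70
```

View pics/w1c.png

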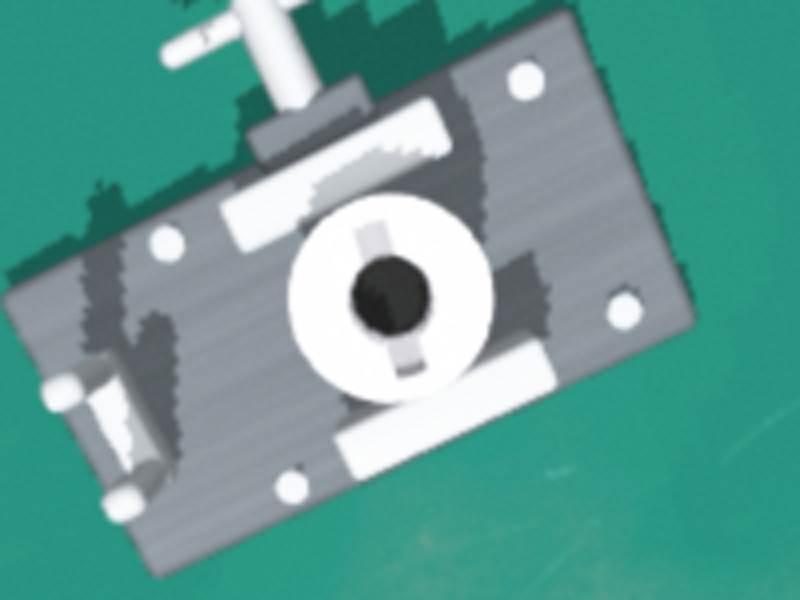

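The slots are clearly visible: rim centre at crop (391,299), slot ends at (371,224) and (411,374), prong tops at (62,391) and (124,503).

```bash
python3 - <<'E'
from h import *
P=lambda u,v,z:plane('w1',179+u/4,70+v/4,z)
b=P(391,299,.05);s1=P(371,224,.05);s2=P(411,374,.05);p=(P(62,391,.056)+P(124,503,.056))/2
ang=lambda d:np.degrees(np.arctan2(d[1],d[0]))
print(b,'r',np.linalg.norm(P(494,299,.05)-P(288,299,.05))/2,np.linalg.norm(s1-b)*1e3,np.linalg.norm(s2-b)*1e3)
print('rest',p,np.linalg.norm(p[:2]-b[:2]),ang(p-b),'slot',ang(s2-s1)%180)
print('jaw edges',ang(P(338,438,.036)-P(535,340,.036)),ang(P(222,208,.036)-P(432,98,.036)),'base',ang(P(8,295,.012)-P(570,8,.012)),ang(P(160,578,.012)-P(695,325,.012)))
print('2view',two(('w1',179+391/4,70+299/4),('top0',226.4,197.4)),two(('w1',179+391/4,70+299/4),('scene0',222.4,206)))
E
```

```text
[0.55577455 0.14611755 0.05      ] r 0.022641199189514887 16.519828689206392 17.03868768532049
rest [0.54712552 0.21907285 0.056     ] 0.07346618489331186 96.7609924148138 slot 176.08513531625033
jaw edges 97.50396116310303 97.28127850043346 base 96.61512169771628 96.6392944169978
2view (array([0.55538398, 0.14590344, 0.0400882 ]), np.float64(0.0010890119391059948)) (array([0.5557944 , 0.14575942, 0.04452162]), np.float64(0.0012595733659347152))
```

The port x axis is at 96.8°, the slot line at 176° (79° counter-clockwise of the rest), and the bore is at (0.5557, 0.146). Next I'll go to the elbow, with the tool turned half round so the last joint stays in range.

```bash
python3 -m crank '[{"dx":0,"dy":-0.015,"dz":0,"twist":-7,"grip":1},{"dx":0,"dy":-0.03,"dz":0,"twist":-14,"grip":1},{"dx":0,"dy":-0.045,"dz":0,"twist":-21,"grip":1},{"dx":0,"dy":-0.06,"dz":0,"twist":-28,"grip":1},{"dx":0,"dy":-0.075,"dz":0,"twist":-35,"grip":1}]' >/dev/null &&
python3 -m crank '[{"dx":0,"dy":-0.015,"dz":0,"twist":-7,"grip":1},{"dx":0,"dy":-0.03,"dz":0,"twist":-14,"grip":1},{"dx":0,"dy":-0.045,"dz":0,"twist":-21,"grip":1},{"dx":0,"dy":-0.06,"dz":0,"twist":-28,"grip":1},{"dx":0,"dy":-0.075,"dz":0,"twist":-35,"grip":1}]' >/dev/null &&
python3 -m crank '[{"dx":0,"dy":-0.015,"dz":0,"twist":-7,"grip":1},{"dx":0,"dy":-0.03,"dz":0,"twist":-14,"grip":1},{"dx":0,"dy":-0.045,"dz":0,"twist":-21,"grip":1},{"dx":0,"dy":-0.06,"dz":0,"twist":-28,"grip":1},{"dx":0,"dy":-0.075,"dz":0,"twist":-35,"grip":1}]' >/dev/null &&
python3 -m crank '[{"dx":0,"dy":-0.015,"dz":0,"twist":-7,"grip":1},{"dx":0,"dy":-0.03,"dz":0,"twist":-14,"grip":1},{"dx":0,"dy":-0.045,"dz":0,"twist":-21,"grip":1},{"dx":0,"dy":-0.06,"dz":0,"twist":-28,"grip":1},{"dx":0,"dy":-0.075,"dz":0,"twist":-35,"grip":1}]' >/dev/null &&
python3 -m crank '[{"dx":0,"dy":-0.01,"dz":0,"twist":-7,"grip":1},{"dx":0,"dy":-0.02,"dz":0,"twist":-14,"grip":1},{"dx":0,"dy":-0.03,"dz":0,"twist":-21,"grip":1},{"dx":0,"dy":-0.04,"dz":0,"twist":-28,"grip":1},{"dx":0,"dy":-0.04,"dz":0,"twist":-32,"grip":1}]' >/dev/null &&
python3 -m crank '[{"dx":0,"dy":0,"dz":0,"twist":0,"grip":1},{"dx":0,"dy":0,"dz":0,"twist":0,"grip":1},{"dx":0,"dy":0,"dz":0,"twist":0,"grip":1},{"dx":0,"dy":0,"dz":0,"twist":0,"grip":1},{"dx":0,"dy":0,"dz":0,"twist":0,"grip":1}]' &&
python3 - <<'E'
from h import *
f=snap('wrist','w2')
u,v=proj('w2',[.463,-.18,.05]);print(u,v,arm.get_state()['q']);u,v=int(u),int(v)
x0,y0=max(0,min(u-100,360)),max(0,min(v-75,270))
print(x0,y0)
cv2.imwrite('pics/w2c.png',cv2.resize(f[y0:y0+150,x0:x0+200,::-1],(800,600),interpolation=cv2.INTER_CUBIC))
E
```

```text
t: 4.42
eef_pos: [0.5073, -0.1789, 0.1767]
ee_rot: [3.142, 0.0, 2.949]
force: [0.6, -0.0, -0.4]
width: 0.0876
gripper_force: 0.0
265.76798403658603 156.73822526695832 [ 2.53638205e-02  1.73482215e-01 -3.62286092e-01 -4.00428326e-05
 -1.03485539e+00 -1.78892648e+00]
165 81
```

View pics/w2c.png

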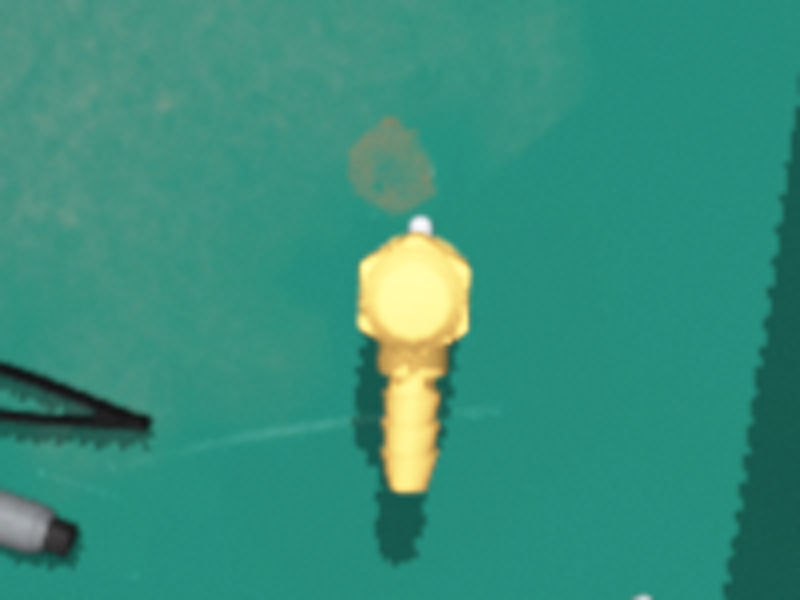

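The elbow hex runs from crop column 358 to 470 with its centre at about (414,292). The barb end is at (409,491) and the pin at (420,225); the flats line up with the tool.

```bash
python3 - <<'E'
from h import *
P=lambda u,v,z:plane('w2',165+u/4,81+v/4,z)
c=P(414.5,291,.05);t=P(409,489,.038);pin=P(420,225,.008)
ang=lambda d:np.degrees(np.arctan2(d[1],d[0]))
print(c,t,pin,ang(t-c),np.linalg.norm((t-c)[:2]),ang(t-pin),ang(P(382,490,.038)-P(382,380,.038)))
print('width',np.linalg.norm(P(358,300,.05)-P(470,300,.05)))
print(two(('w2',165+414/4,81+292/4),('top0',368,241)),two(('w2',165+414/4,81+291/4),('scene0',341,297)))
print('T yaw',np.degrees(arm.get_state()['ee_rot'][2]))
E
```

```text
[ 0.46092257 -0.17699902  0.05      ] [ 0.50781158 -0.1881688   0.038     ] [ 0.44905028 -0.17421694  0.008     ] -13.399119610641261 0.04820107128239366 -13.356570545499178 -11.880083309745922
width 0.02475264393388191
(array([ 0.46083013, -0.17685152,  0.06193239]), np.float64(0.0016821869234571352)) (array([ 0.46084516, -0.17704515,  0.05044644]), np.float64(9.04455461503458e-05))
T yaw 168.95413095183193
```

```bash
python3 -m crank '[{"dx":-0.02,"dy":0,"dz":-0.01,"twist":-2,"grip":0.3},{"dx":-0.045,"dy":0.0015,"dz":-0.03,"twist":-2,"grip":0.3},{"dx":-0.045,"dy":0.0015,"dz":-0.05,"twist":-2,"grip":0.3},{"dx":-0.045,"dy":0.0015,"dz":-0.07,"twist":-2,"grip":0.3},{"dx":-0.045,"dy":0.0015,"dz":-0.09,"twist":-2,"grip":0.3}]' 20 &&
python3 -m crank '[{"dx":0,"dy":0,"dz":-0.02,"twist":0,"grip":0.3},{"dx":0,"dy":0,"dz":-0.04,"twist":0,"grip":0.3},{"dx":0,"dy":0,"dz":-0.055,"twist":0,"grip":0.3},{"dx":0,"dy":0,"dz":-0.064,"twist":0,"grip":0.3},{"dx":0,"dy":0,"dz":-0.064,"twist":0,"grip":0.3}]' &&
python3 -m crank '[{"dx":0,"dy":0,"dz":0,"twist":0,"grip":0.3},{"dx":0,"dy":0,"dz":0,"twist":0,"grip":0},{"dx":0,"dy":0,"dz":0,"twist":0,"grip":-0.3},{"dx":0,"dy":0,"dz":0,"twist":0,"grip":-0.6},{"dx":0,"dy":0,"dz":0,"twist":0,"grip":-0.8}]' 20 &&
python3 -m crank '[{"dx":0,"dy":0,"dz":0,"twist":0,"grip":-1},{"dx":0,"dy":0,"dz":0,"twist":0,"grip":-1},{"dx":0,"dy":0,"dz":0,"twist":0,"grip":-1},{"dx":0,"dy":0,"dz":0,"twist":0,"grip":-1},{"dx":0,"dy":0,"dz":0,"twist":0,"grip":-1}]' 25
```

```text
t: 4.88
eef_pos: [0.4621, -0.1777, 0.0863]
ee_rot: [3.141, 0.001, 2.913]
force: [0.4, 0.4, 0.8]
width: 0.0605
gripper_force: 0.0
t: 5.3
eef_pos: [0.461, -0.1777, 0.0209]
ee_rot: [-3.141, -0.003, 2.913]
force: [0.0, -0.4, 0.9]
width: 0.057
gripper_force: 0.0
t: 5.72
eef_pos: [0.4626, -0.1778, 0.0233]
ee_rot: [3.141, 0.001, 2.913]
force: [0.4, 0.9, 0.2]
width: 0.0356
gripper_force: 0.0
t: 6.13
eef_pos: [0.4624, -0.1778, 0.0228]
ee_rot: [3.142, 0.0, 2.913]
force: [-0.8, 0.1, 5.9]
width: 0.0239
gripper_force: 25.0
```

Gripped at 23.9 mm. Next: lift and carry it to above the port while turning by +189°.

```bash
python3 -m crank '[{"dx":0,"dy":0,"dz":0.02,"twist":0,"grip":-1},{"dx":0,"dy":0,"dz":0.05,"twist":0,"grip":-1},{"dx":0,"dy":0,"dz":0.08,"twist":0,"grip":-1},{"dx":0,"dy":0,"dz":0.11,"twist":0,"grip":-1},{"dx":0,"dy":0,"dz":0.13,"twist":0,"grip":-1}]' &&
python3 -m crank '[{"dx":0.004,"dy":0.013,"dz":0,"twist":7,"grip":-1},{"dx":0.007,"dy":0.026,"dz":0,"twist":14,"grip":-1},{"dx":0.011,"dy":0.039,"dz":0,"twist":21,"grip":-1},{"dx":0.015,"dy":0.052,"dz":0,"twist":28,"grip":-1},{"dx":0.018,"dy":0.065,"dz":0,"twist":35,"grip":-1}]' >/dev/null &&
python3 -m crank '[{"dx":0.004,"dy":0.013,"dz":0,"twist":7,"grip":-1},{"dx":0.007,"dy":0.026,"dz":0,"twist":14,"grip":-1},{"dx":0.011,"dy":0.039,"dz":0,"twist":21,"grip":-1},{"dx":0.015,"dy":0.052,"dz":0,"twist":28,"grip":-1},{"dx":0.018,"dy":0.065,"dz":0,"twist":35,"grip":-1}]' >/dev/null &&
python3 -m crank '[{"dx":0.004,"dy":0.013,"dz":0,"twist":7,"grip":-1},{"dx":0.007,"dy":0.026,"dz":0,"twist":14,"grip":-1},{"dx":0.011,"dy":0.039,"dz":0,"twist":21,"grip":-1},{"dx":0.015,"dy":0.052,"dz":0,"twist":28,"grip":-1},{"dx":0.018,"dy":0.065,"dz":0,"twist":35,"grip":-1}]' >/dev/null &&
python3 -m crank '[{"dx":0.004,"dy":0.013,"dz":0,"twist":7,"grip":-1},{"dx":0.007,"dy":0.026,"dz":0,"twist":14,"grip":-1},{"dx":0.011,"dy":0.039,"dz":0,"twist":21,"grip":-1},{"dx":0.015,"dy":0.052,"dz":0,"twist":28,"grip":-1},{"dx":0.018,"dy":0.065,"dz":0,"twist":35,"grip":-1}]' >/dev/null &&
python3 -m crank '[{"dx":0.004,"dy":0.013,"dz":0,"twist":7,"grip":-1},{"dx":0.007,"dy":0.026,"dz":0,"twist":14,"grip":-1},{"dx":0.011,"dy":0.039,"dz":0,"twist":21,"grip":-1},{"dx":0.015,"dy":0.052,"dz":-0.01,"twist":28,"grip":-1},{"dx":0.021,"dy":0.064,"dz":-0.02,"twist":35,"grip":-1}]' >/dev/null &&
python3 -m crank '[{"dx":0,"dy":0,"dz":-0.01,"twist":7,"grip":-1},{"dx":0,"dy":0,"dz":-0.02,"twist":14,"grip":-1},{"dx":0,"dy":0,"dz":-0.03,"twist":14,"grip":-1},{"dx":0,"dy":0,"dz":-0.03,"twist":14,"grip":-1},{"dx":0,"dy":0,"dz":-0.03,"twist":14,"grip":-1}]' && python3 - <<'E'
from h import *
s=snap('scene','s3');t=snap('top','t3');w=snap('wrist','w3')
print(arm.get_state()['q'],arm.get_state()['moment'])
print([tuple(np.round(proj(n,[.5557,.146,.08]),1)) for n in('s3','t3','w3')])
u,v=[int(k) for k in proj('s3',[.5557,.146,.08])]
a=cv2.resize(s[v-40:v+35,u-50:u+50,::-1],(400,300),interpolation=cv2.INTER_CUBIC);print('s crop',u-50,v-40)
u,v=[int(k) for k in proj('t3',[.5557,.146,.08])]
b=cv2.resize(t[v-38:v+37,u-50:u+50,::-1],(400,300),interpolation=cv2.INTER_CUBIC);print('t crop',u-50,v-38)
c=cv2.resize(w[:,:,::-1],(400,300));x=cv2.resize(w[210:360,180:380,::-1],(400,300))
cv2.imwrite('pics/m3.png',np.vstack([np.hstack([a,b]),np.hstack([c,x])]))
E
```

```text
t: 6.55
eef_pos: [0.4628, -0.1779, 0.1552]
ee_rot: [3.141, 0.002, 2.913]
force: [0.8, -0.0, 0.1]
width: 0.0238
gripper_force: 25.0
t: 9.05
eef_pos: [0.5547, 0.1458, 0.1019]
ee_rot: [3.141, 0.001, -0.076]
force: [1.0, -0.2, -0.2]
width: 0.0237
gripper_force: 25.0
[ 5.97952844e-01  3.04795836e-01 -3.74946946e-01  2.45694389e-04
 -8.89998528e-01  8.98613457e-01] [-0.02171657 -0.04324014  0.01162314]
[(np.float64(220.3), np.float64(194.4)), (np.float64(223.8), np.float64(194.7)), (np.float64(278.4), np.float64(242.5))]
s crop 170 154
t crop 173 156
```

View pics/m3.png

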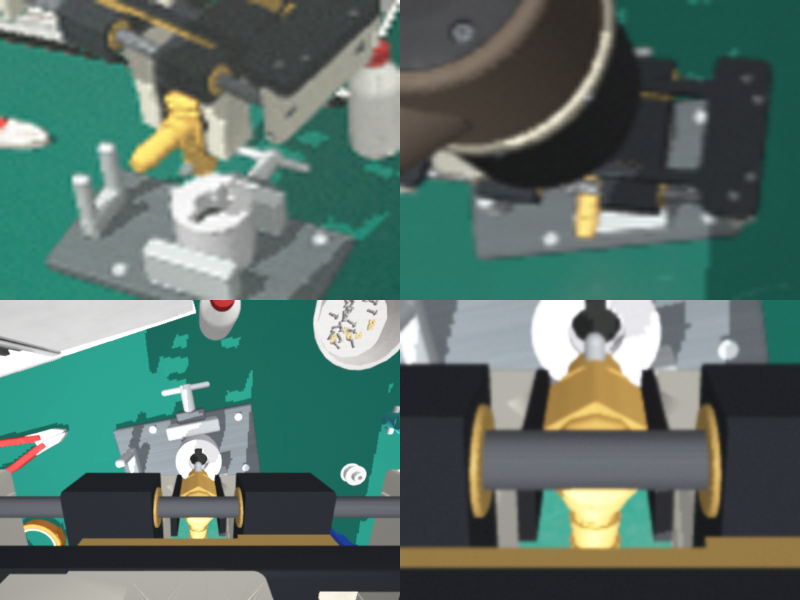

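The elbow is held upright over the port: the wrist view shows the pin end at about (277.5,230) and the boss centred on column 278. I'll check the offset along x.

```bash
python3 - <<'E'
from h import *
s=arm.get_state();y=s['ee_rot'][2];tx=np.array([np.cos(y),np.sin(y),0])
for r in(226.5,229):p=plane('w3',277.5,r,.087);print('pin end',p,'foot',p-.016*tx)
print('TCP',s['eef_pos'],np.degrees(y))
w=cv2.imread('pics/w3.png');g=w.min(2)
m=cv2.inRange(w,(225,225,225),(255,255,255));k,l,st,ce=cv2.connectedComponentsWithStats(m)
j=[j for j in range(1,k) if l[215:225,240:262].size and (l[200:232,245:262]==j).sum()>50];print([(st[i],ce[i]) for i in j])
for i in j:
    pts=cv2.findContours((l==i).astype(np.uint8),cv2.RETR_EXTERNAL,cv2.CHAIN_APPROX_NONE)[0][0][:,0]
    pts=pts[(pts[:,1]<225)]
    (cx,cy),(a,b),_=cv2.fitEllipse(pts.astype(np.float32));print('boss fit',cx,cy,a,b,plane('w3',cx,cy,.05))
E
```

```text
pin end [0.56828998 0.14560101 0.087     ] foot [0.55233385 0.14678513 0.087     ]
pin end [0.56677872 0.14571517 0.087     ] foot [0.55082259 0.1468993  0.087     ]
TCP [0.55557995 0.14627223 0.10325135] -4.2442262615675155
[(array([ 246,  196,   64,   57, 1949], dtype=int32), array([277.34889687, 221.19497178]))]
boss fit 276.960693359375 211.09786987304688 28.60981559753418 63.0376091003418 [0.56704944 0.14609079 0.05      ]
```

```bash
python3 - <<'E'
from h import *
for r in(227,228):print(plane('w3',277.5,r,.05))
p=plane('w3',277.5,196,.05);print('far rim edge',p,'-> centre x',p[0]-.022)
E
python3 -m crank '[{"dx":0,"dy":0,"dz":-0.005,"twist":0,"grip":-1},{"dx":0,"dy":0,"dz":-0.01,"twist":0,"grip":-1},{"dx":0,"dy":0,"dz":-0.015,"twist":0,"grip":-1},{"dx":0,"dy":0,"dz":-0.02,"twist":0,"grip":-1},{"dx":0,"dy":0,"dz":-0.02,"twist":0,"grip":-1}]' && python3 -m crank '[{"dx":0,"dy":0,"dz":-0.002,"twist":0,"grip":-1},{"dx":0,"dy":0,"dz":-0.004,"twist":0,"grip":-1},{"dx":0,"dy":0,"dz":-0.004,"twist":0,"grip":-1},{"dx":0,"dy":0,"dz":-0.004,"twist":0,"grip":-1},{"dx":0,"dy":0,"dz":-0.004,"twist":0,"grip":-1}]' && python3 - <<'E'
from h import *
w=snap('wrist','w4');s=snap('scene','s4')
x=cv2.resize(w[180:330,180:380,::-1],(400,300),interpolation=cv2.INTER_CUBIC)
a=cv2.resize(s[154:229,170:270,::-1],(400,300),interpolation=cv2.INTER_CUBIC)
cv2.imwrite('pics/m4.png',np.hstack([a,x]))
E
```

```text
[0.55554182 0.14658861 0.05      ]
[0.55480907 0.14664397 0.05      ]
far rim edge [0.57762866 0.14492006 0.05      ] -> centre x 0.5556286612060362
t: 9.62
eef_pos: [0.5544, 0.1458, 0.0812]
ee_rot: [3.141, 0.002, -0.072]
force: [-1.9, -0.1, -0.5]
width: 0.024
gripper_force: 25.0
t: 10.03
eef_pos: [0.5553, 0.1463, 0.0787]
ee_rot: [-3.141, -0.0, -0.072]
force: [1.5, 0.2, 0.1]
width: 0.0237
gripper_force: 25.0
```

View pics/m4.png

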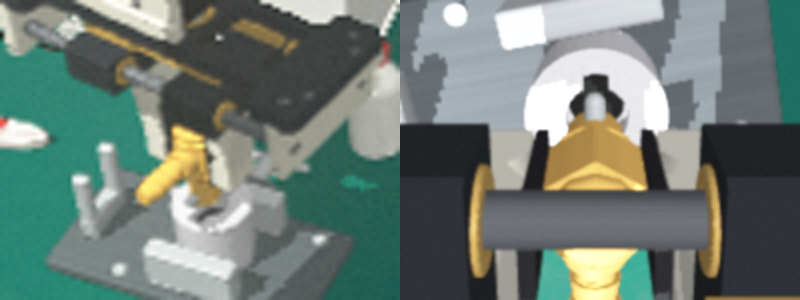

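The pin end (right panel, about (596,95)) sits just inside the slot mouth (597,80), on the same column. I'll check along x.

```bash
python3 - <<'E'
from h import *
s=arm.get_state();print(s['eef_pos'])
print('pin end top edge foot x',plane('w4',278,227,.0637)[0]-.016,plane('w4',278,228.5,.0637)[0]-.016,'slot outer end centre x',plane('w4',278,217,.05)[0]-.017, 'cols', plane('w4',278,217,.05)[1],plane('w4',278,227,.0637)[1])
w=cv2.imread('pics/w4.png');g=w[:,:,1]
print(g[205:240,278].tolist())
for r in(218,220,222,224,228,230):print(r,g[r,266:292].tolist())
E
```

```text
[0.55526855 0.1462733  0.07876078]
pin end top edge foot x 0.5521175249312107 0.5512157656239381 slot outer end centre x 0.5529247865593212 cols 0.1453604191705833 0.1455026748729964
[233, 234, 233, 233, 233, 235, 235, 236, 236, 236, 233, 197, 88, 39, 40, 41, 42, 47, 55, 57, 72, 128, 179, 203, 214, 221, 225, 222, 217, 216, 215, 217, 216, 213, 197]
218 [233, 233, 235, 235, 228, 190, 121, 96, 62, 45, 39, 39, 39, 40, 44, 49, 57, 100, 184, 232, 234, 232, 232, 234, 235, 235]
220 [233, 233, 234, 234, 228, 178, 73, 55, 60, 55, 43, 40, 41, 41, 41, 42, 45, 78, 174, 232, 234, 233, 232, 234, 235, 236]
222 [247, 253, 253, 251, 231, 180, 82, 61, 61, 58, 54, 51, 47, 43, 43, 43, 43, 75, 171, 231, 234, 232, 232, 234, 235, 235]
224 [255, 255, 255, 255, 230, 180, 84, 62, 64, 65, 65, 63, 57, 43, 43, 43, 43, 61, 138, 207, 225, 232, 233, 234, 233, 233]
228 [243, 129, 55, 43, 41, 44, 71, 119, 161, 182, 193, 201, 203, 193, 172, 127, 68, 44, 40, 41, 44, 47, 73, 142, 201, 227]
230 [72, 43, 41, 40, 41, 56, 107, 160, 185, 200, 210, 220, 221, 215, 205, 186, 138, 58, 42, 42, 41, 42, 40, 45, 66, 141]
```

Laterally aligned to 0.3 mm. The foot sits about 2 mm short in x, so I'll shift +2 mm and lower gently.

```bash
python3 -m crank '[{"dx":0.002,"dy":0,"dz":0,"twist":0,"grip":-1},{"dx":0.002,"dy":0,"dz":-0.002,"twist":0,"grip":-1},{"dx":0.002,"dy":0,"dz":-0.004,"twist":0,"grip":-1},{"dx":0.002,"dy":0,"dz":-0.006,"twist":0,"grip":-1},{"dx":0.002,"dy":0,"dz":-0.006,"twist":0,"grip":-1}]' && python3 -m crank '[{"dx":0,"dy":0,"dz":-0.0005,"twist":0,"grip":-1},{"dx":0,"dy":0,"dz":-0.001,"twist":0,"grip":-1},{"dx":0,"dy":0,"dz":-0.002,"twist":0,"grip":-1},{"dx":0,"dy":0,"dz":-0.002,"twist":0,"grip":-1},{"dx":0,"dy":0,"dz":-0.002,"twist":0,"grip":-1}]'; python3 -c "
from h import *
s=arm.get_state();print(s['eef_pos'],s['force'],s['moment'])"
```

```text
t: 10.55
eef_pos: [0.5568, 0.146, 0.0719]
ee_rot: [3.141, 0.001, -0.072]
force: [-0.0, -1.2, -0.8]
width: 0.0237
gripper_force: 25.0
t: 10.97
eef_pos: [0.5571, 0.1462, 0.0705]
ee_rot: [3.142, 0.0, -0.072]
force: [-0.6, 0.0, -0.7]
width: 0.024
gripper_force: 25.0
[0.55714015 0.14619991 0.0705405 ] [-0.55363037  0.00484366 -0.65881268] [ 0.00266427 -0.02266128  0.0318194 ]
```

```bash
python3 -m crank '[{"dx":0,"dy":0,"dz":-0.0005,"twist":0,"grip":-1},{"dx":0,"dy":0,"dz":-0.001,"twist":0,"grip":-1},{"dx":0,"dy":0,"dz":-0.0015,"twist":0,"grip":-1},{"dx":0,"dy":0,"dz":-0.002,"twist":0,"grip":-1},{"dx":0,"dy":0,"dz":-0.002,"twist":0,"grip":-1}]' && python3 -m crank '[{"dx":0,"dy":0,"dz":-0.0005,"twist":0,"grip":-1},{"dx":0,"dy":0,"dz":-0.001,"twist":0,"grip":-1},{"dx":0,"dy":0,"dz":-0.001,"twist":0,"grip":-1},{"dx":0,"dy":0,"dz":-0.001,"twist":0,"grip":-1},{"dx":0,"dy":0,"dz":-0.001,"twist":0,"grip":-1}]'; python3 -c "
from h import *
s=arm.get_state();print(s['eef_pos'],s['force'],s['moment'])"
```

```text
t: 11.38
eef_pos: [0.5574, 0.1462, 0.0686]
ee_rot: [-3.142, -0.0, -0.072]
force: [0.9, -0.8, 0.7]
width: 0.0238
gripper_force: 25.0
t: 11.8
eef_pos: [0.5573, 0.1462, 0.0676]
ee_rot: [3.142, -0.0, -0.072]
force: [2.0, -1.6, -0.8]
width: 0.0236
gripper_force: 25.0
[0.5573352  0.14618932 0.06760808] [ 1.97088716 -1.64905755 -0.76614533] [-0.78031082 -0.97861731 -0.00994958]
```

```bash
python3 -m crank '[{"dx":0.0005,"dy":-0.0004,"dz":0,"twist":0,"grip":-1},{"dx":0.0005,"dy":-0.0004,"dz":0,"twist":0,"grip":-1},{"dx":0.0005,"dy":-0.0004,"dz":-0.0005,"twist":0,"grip":-1},{"dx":0.0005,"dy":-0.0004,"dz":-0.001,"twist":0,"grip":-1},{"dx":0.0005,"dy":-0.0004,"dz":-0.001,"twist":0,"grip":-1}]'; python3 -c "
from h import *
s=arm.get_state();print(s['eef_pos'],s['force'],s['moment'])"
```

```text
t: 12.22
eef_pos: [0.5574, 0.1458, 0.0663]
ee_rot: [3.141, 0.0, -0.072]
force: [1.1, -1.1, -0.5]
width: 0.0236
gripper_force: 25.0
[0.55740447 0.14580902 0.06631356] [ 1.05113096 -1.13312823 -0.4902191 ] [-0.1449578  -0.21537633 -0.01690949]
```

The foot is 6.7 mm down with no axial force, so the pin is entering the slots. I'll continue.

```bash
python3 -m crank '[{"dx":0.0004,"dy":-0.0003,"dz":-0.0005,"twist":0,"grip":-1},{"dx":0.0004,"dy":-0.0003,"dz":-0.001,"twist":0,"grip":-1},{"dx":0.0004,"dy":-0.0003,"dz":-0.0015,"twist":0,"grip":-1},{"dx":0.0004,"dy":-0.0003,"dz":-0.002,"twist":0,"grip":-1},{"dx":0.0004,"dy":-0.0003,"dz":-0.002,"twist":0,"grip":-1}]'; python3 -c "
from h import *
s=arm.get_state();print(s['eef_pos'],s['force'],s['moment'])"
python3 -m crank '[{"dx":0,"dy":0,"dz":-0.0005,"twist":0,"grip":-1},{"dx":0,"dy":0,"dz":-0.001,"twist":0,"grip":-1},{"dx":0,"dy":0,"dz":-0.0015,"twist":0,"grip":-1},{"dx":0,"dy":0,"dz":-0.002,"twist":0,"grip":-1},{"dx":0,"dy":0,"dz":-0.002,"twist":0,"grip":-1}]'; python3 -c "
from h import *
s=arm.get_state();print(s['eef_pos'],s['force'],s['moment'])"
```

```text
t: 12.63
eef_pos: [0.5579, 0.1455, 0.0644]
ee_rot: [3.141, 0.0, -0.072]
force: [-0.9, 0.1, -0.1]
width: 0.0237
gripper_force: 25.0
[0.55793317 0.14549463 0.06436992] [-0.94277982  0.05263825 -0.05520968] [ 0.00726018 -0.066348   -0.0035766 ]
t: 13.05
eef_pos: [0.558, 0.1454, 0.0624]
ee_rot: [3.141, 0.0, -0.072]
force: [-0.3, -0.7, 0.2]
width: 0.0236
gripper_force: 25.0
[0.55799424 0.1454455  0.06242599] [-0.30764554 -0.68099607  0.20050942] [-0.04218249 -0.01361937 -0.03417679]
```

```bash
python3 -m crank '[{"dx":0,"dy":0,"dz":-0.0005,"twist":0,"grip":-1},{"dx":0,"dy":0,"dz":-0.001,"twist":0,"grip":-1},{"dx":0,"dy":0,"dz":-0.0015,"twist":0,"grip":-1},{"dx":0,"dy":0,"dz":-0.002,"twist":0,"grip":-1},{"dx":0,"dy":0,"dz":-0.002,"twist":0,"grip":-1}]'; python3 -c "
from h import *
s=arm.get_state();print(s['eef_pos'],s['force'],s['moment'])"
python3 -m crank '[{"dx":0,"dy":0,"dz":-0.0005,"twist":0,"grip":-1},{"dx":0,"dy":0,"dz":-0.001,"twist":0,"grip":-1},{"dx":0,"dy":0,"dz":-0.0015,"twist":0,"grip":-1},{"dx":0,"dy":0,"dz":-0.0015,"twist":0,"grip":-1},{"dx":0,"dy":0,"dz":-0.0015,"twist":0,"grip":-1}]'; python3 -c "
from h import *
s=arm.get_state();print(s['eef_pos'],s['force'],s['moment'])"
```

```text
t: 13.47
eef_pos: [0.558, 0.1455, 0.0605]
ee_rot: [3.141, 0.0, -0.072]
force: [-0.5, -0.1, -0.0]
width: 0.0236
gripper_force: 25.0
[0.55802346 0.14546919 0.06045304] [-0.54117985 -0.11988122 -0.04282885] [-0.07492783 -0.02967777  0.05608431]
t: 13.88
eef_pos: [0.5582, 0.1455, 0.0593]
ee_rot: [-3.142, -0.0, -0.072]
force: [-0.0, -0.6, 3.2]
width: 0.024
gripper_force: 25.0
[0.55815313 0.14553972 0.05929203] [-0.04778077 -0.6021683   3.23347887] [-0.10590948  0.42344183  0.0128525 ]
```

Seal contact at 3.2 N. Now pressing about 3 mm further.

```bash
python3 -m crank '[{"dx":0,"dy":0,"dz":-0.0005,"twist":0,"grip":-1},{"dx":0,"dy":0,"dz":-0.001,"twist":0,"grip":-1},{"dx":0,"dy":0,"dz":-0.0015,"twist":0,"grip":-1},{"dx":0,"dy":0,"dz":-0.002,"twist":0,"grip":-1},{"dx":0,"dy":0,"dz":-0.002,"twist":0,"grip":-1}]' 35; python3 -m crank '[{"dx":0,"dy":0,"dz":-0.0005,"twist":0,"grip":-1},{"dx":0,"dy":0,"dz":-0.001,"twist":0,"grip":-1},{"dx":0,"dy":0,"dz":-0.001,"twist":0,"grip":-1},{"dx":0,"dy":0,"dz":-0.001,"twist":0,"grip":-1},{"dx":0,"dy":0,"dz":-0.001,"twist":0,"grip":-1}]'; python3 -c "
from h import *
s=arm.get_state();print(s['eef_pos'],s['force'],s['moment'])"
```

```text
t: 14.3
eef_pos: [0.5582, 0.1455, 0.0572]
ee_rot: [-3.142, -0.0, -0.072]
force: [-2.0, -0.8, 6.2]
width: 0.0238
gripper_force: 35.0
t: 14.72
eef_pos: [0.5582, 0.1455, 0.0564]
ee_rot: [-3.142, -0.0, -0.072]
force: [-2.5, 0.1, 6.7]
width: 0.0236
gripper_force: 35.0
[0.558195   0.14554661 0.05642253] [-2.45384561  0.13093153  6.74005031] [-0.1866349   0.75710951  0.05609439]
```

```bash
python3 -m crank '[{"dx":0,"dy":0,"dz":-0.0005,"twist":0,"grip":-1},{"dx":0,"dy":0,"dz":-0.0005,"twist":-2,"grip":-1},{"dx":0,"dy":-0.0001,"dz":-0.0005,"twist":-4,"grip":-1},{"dx":0,"dy":-0.0002,"dz":-0.0005,"twist":-6,"grip":-1},{"dx":0,"dy":-0.0003,"dz":-0.0005,"twist":-8,"grip":-1}]'; python3 -c "
from h import *
s=arm.get_state();print(s['eef_pos'],s['force'],s['moment'])"
python3 -m crank '[{"dx":0,"dy":0,"dz":0,"twist":-2,"grip":-1},{"dx":-0.0001,"dy":-0.0001,"dz":0,"twist":-4,"grip":-1},{"dx":-0.0001,"dy":-0.0002,"dz":0,"twist":-6,"grip":-1},{"dx":-0.0001,"dy":-0.0003,"dz":0,"twist":-8,"grip":-1},{"dx":-0.0001,"dy":-0.0003,"dz":0,"twist":-8,"grip":-1}]'; python3 -c "
from h import *
s=arm.get_state();print(s['eef_pos'],s['force'],s['moment'])"
```

```text
t: 15.13
eef_pos: [0.5588, 0.1456, 0.0562]
ee_rot: [-3.141, -0.001, -0.213]
force: [-0.8, 0.0, 6.4]
width: 0.0235
gripper_force: 35.0
[0.55884053 0.14557067 0.05623709] [-0.81367168  0.03976933  6.35060708] [-0.09992614  0.3070316   0.05481806]
t: 15.55
eef_pos: [0.5591, 0.1454, 0.0564]
ee_rot: [-3.14, -0.002, -0.353]
force: [-0.8, -0.2, 6.9]
width: 0.0235
gripper_force: 35.0
[0.55905333 0.145428   0.05636084] [-0.8404397  -0.19454626  6.92089385] [0.04010728 0.12683229 0.0118281 ]
```

```bash
python3 -m crank '[{"dx":-0.0001,"dy":-0.0001,"dz":-0.0002,"twist":-2,"grip":-1},{"dx":-0.0001,"dy":-0.0001,"dz":-0.0003,"twist":-4,"grip":-1},{"dx":-0.0001,"dy":-0.0002,"dz":-0.0003,"twist":-6,"grip":-1},{"dx":-0.0002,"dy":-0.0003,"dz":-0.0003,"twist":-8,"grip":-1},{"dx":-0.0002,"dy":-0.0003,"dz":-0.0003,"twist":-8,"grip":-1}]'; python3 -c "
from h import *
s=arm.get_state();print(s['eef_pos'],s['force'],s['moment'])"
python3 -m crank '[{"dx":-0.0001,"dy":-0.0001,"dz":-0.0001,"twist":-2,"grip":-1},{"dx":-0.0001,"dy":-0.0001,"dz":-0.0003,"twist":-4,"grip":-1},{"dx":-0.0002,"dy":-0.0002,"dz":-0.0004,"twist":-6,"grip":-1},{"dx":-0.0002,"dy":-0.0003,"dz":-0.0005,"twist":-8,"grip":-1},{"dx":-0.0002,"dy":-0.0003,"dz":-0.0005,"twist":-8,"grip":-1}]'; python3 -c "
from h import *
s=arm.get_state();print(s['eef_pos'],s['force'],s['moment'])"
```

```text
t: 15.97
eef_pos: [0.559, 0.1452, 0.0561]
ee_rot: [-3.14, -0.002, -0.492]
force: [0.3, 0.0, 7.0]
width: 0.0237
gripper_force: 35.0
[0.55898613 0.14517861 0.0561337 ] [3.44310763e-01 6.27960436e-03 7.03687872e+00] [ 0.01250673 -0.05744183 -0.03605906]
t: 16.38
eef_pos: [0.5589, 0.1449, 0.0557]
ee_rot: [-3.139, -0.001, -0.632]
force: [0.1, 0.1, 7.8]
width: 0.0236
gripper_force: 35.0
[0.5588708  0.14492158 0.05573231] [0.07829977 0.09246418 7.81326827] [ 0.07210665 -0.00392942  0.01533812]
```

```bash
python3 -m crank '[{"dx":-0.0001,"dy":-0.0001,"dz":-0.0001,"twist":-2,"grip":-1},{"dx":-0.0001,"dy":-0.0001,"dz":-0.0003,"twist":-4,"grip":-1},{"dx":-0.0002,"dy":-0.0002,"dz":-0.0004,"twist":-6,"grip":-1},{"dx":-0.0002,"dy":-0.0002,"dz":-0.0005,"twist":-8,"grip":-1},{"dx":-0.0002,"dy":-0.0002,"dz":-0.0005,"twist":-8,"grip":-1}]' 40; python3 -c "
from h import *
s=arm.get_state();print(s['eef_pos'],s['force'],s['moment'])"
python3 -m crank '[{"dx":-0.0001,"dy":-0.0001,"dz":-0.0001,"twist":-2,"grip":-1},{"dx":-0.0001,"dy":-0.0001,"dz":-0.0003,"twist":-4,"grip":-1},{"dx":-0.0002,"dy":-0.0002,"dz":-0.0004,"twist":-6,"grip":-1},{"dx":-0.0002,"dy":-0.0002,"dz":-0.0005,"twist":-8,"grip":-1},{"dx":-0.0002,"dy":-0.0002,"dz":-0.0005,"twist":-8,"grip":-1}]'; python3 -c "
from h import *
s=arm.get_state();print(s['eef_pos'],s['force'],s['moment'])"
```

```text
t: 16.8
eef_pos: [0.5588, 0.1447, 0.0553]
ee_rot: [-3.139, -0.001, -0.772]
force: [0.5, -0.5, 8.5]
width: 0.0236
gripper_force: 40.0
[0.55875227 0.14471862 0.05529047] [ 0.54434998 -0.4519898   8.45886793] [-0.00719449  0.0178864   0.01644222]
t: 17.22
eef_pos: [0.5587, 0.1446, 0.0549]
ee_rot: [-3.139, -0.001, -0.911]
force: [0.0, 0.7, 8.6]
width: 0.0236
gripper_force: 40.0
[0.55865187 0.14455827 0.05490028] [0.04515088 0.68565529 8.6119724 ] [0.01655326 0.0471941  0.00878876]
```

I'll check numerically that the barb is turning along with the gripper.

```bash
cat > chk.py <<'E'
from h import *
import sys
n=sys.argv[1]; s=arm.get_state();y=np.degrees(s['ee_rot'][2]);z=s['eef_pos'][2]-.023
for cam in('scene','top'):
    f=snap(cam,cam+n);h=cv2.cvtColor(f,cv2.COLOR_RGB2HSV);m=cv2.inRange(h,(12,90,90),(28,255,255))
    u,v=[int(k) for k in proj(cam+n,[.556,.146,.08])];q=np.zeros_like(m);q[v-50:v+40,u-50:u+50]=m[v-50:v+40,u-50:u+50]
    k,l,st,ce=cv2.connectedComponentsWithStats(q)
    print(cam,[(st[j].tolist(),ce[j].round(1).tolist()) for j in range(1,k) if st[j,4]>12])
    for a in(y+180,y+165,y+195):
        a=np.radians(a);print(round(np.degrees(a)),'tip',np.round(proj(cam+n,[.556+.046*np.cos(a),.146+.046*np.sin(a),z+.038]),1),'mid',np.round(proj(cam+n,[.556+.03*np.cos(a),.146+.03*np.sin(a),z+.038]),1))
E
python3 chk.py a
```

```text
scene []
128 tip [199.5 200. ] mid [206.9 199.2]
113 tip [200.1 196.2] mid [207.3 196.7]
143 tip [200.4 203.8] mid [207.6 201.6]
top [([208, 205, 4, 4, 15], [209.6, 206.4])]
128 tip [207.7 207.4] mid [213.5 203.2]
113 tip [205.2 202.7] mid [211.9 200.1]
143 tip [211.4 211.2] mid [215.9 205.7]
```

The barb tip in the top view, at (209.6,206.4), matches the commanded turn, so I'll continue.

```bash
python3 -m crank '[{"dx":-0.0001,"dy":0,"dz":-0.0001,"twist":-2,"grip":-1},{"dx":-0.0001,"dy":-0.0001,"dz":-0.0003,"twist":-4,"grip":-1},{"dx":-0.0002,"dy":-0.0001,"dz":-0.0004,"twist":-6,"grip":-1},{"dx":-0.0003,"dy":-0.0002,"dz":-0.0005,"twist":-8,"grip":-1},{"dx":-0.0003,"dy":-0.0002,"dz":-0.0005,"twist":-8,"grip":-1}]' 45; python3 -c "
from h import *
s=arm.get_state();print(s['eef_pos'],s['force'],s['moment'])"
python3 -m crank '[{"dx":-0.0001,"dy":0,"dz":-0.0001,"twist":-2,"grip":-1},{"dx":-0.0001,"dy":-0.0001,"dz":-0.0003,"twist":-4,"grip":-1},{"dx":-0.0002,"dy":-0.0001,"dz":-0.0004,"twist":-6,"grip":-1},{"dx":-0.0003,"dy":-0.0001,"dz":-0.0005,"twist":-8,"grip":-1},{"dx":-0.0003,"dy":-0.0001,"dz":-0.0005,"twist":-8,"grip":-1}]'; python3 -c "
from h import *
s=arm.get_state();print(s['eef_pos'],s['force'],s['moment'])"
```

```text
t: 17.73
eef_pos: [0.5585, 0.1444, 0.0545]
ee_rot: [-3.138, -0.001, -1.051]
force: [-0.1, -0.1, 9.4]
width: 0.0238
gripper_force: 45.0
[0.55845695 0.14441326 0.05450724] [-0.0656629  -0.08351077  9.35430249] [-0.03234529 -0.04265169 -0.01700927]
t: 18.15
eef_pos: [0.5583, 0.1444, 0.0541]
ee_rot: [-3.138, -0.0, -1.19]
force: [-0.4, 0.8, 9.7]
width: 0.0238
gripper_force: 45.0
[0.55830726 0.14435624 0.05410749] [-0.42103526  0.82894891  9.74979219] [-0.03123829 -0.09713096  0.02939166]
```

```bash
python3 -m crank '[{"dx":-0.0001,"dy":0,"dz":-0.0001,"twist":-2,"grip":-1},{"dx":-0.0001,"dy":-0.0001,"dz":-0.0001,"twist":-4,"grip":-1},{"dx":-0.0002,"dy":-0.0001,"dz":-0.0002,"twist":-6,"grip":-1},{"dx":-0.0003,"dy":-0.0001,"dz":-0.0003,"twist":-8,"grip":-1},{"dx":-0.0003,"dy":-0.0001,"dz":-0.0003,"twist":-8,"grip":-1}]'; python3 -c "
from h import *
s=arm.get_state();print(s['eef_pos'],s['force'],s['moment'])"
python3 -m crank '[{"dx":0,"dy":0,"dz":0,"twist":-2,"grip":-1},{"dx":-0.0001,"dy":0,"dz":-0.0001,"twist":-4,"grip":-1},{"dx":-0.0002,"dy":0,"dz":-0.0002,"twist":-6,"grip":-1},{"dx":-0.0002,"dy":0,"dz":-0.0002,"twist":-6,"grip":-1},{"dx":-0.0002,"dy":0,"dz":-0.0002,"twist":-6,"grip":-1}]'; python3 -c "
from h import *
s=arm.get_state();print(s['eef_pos'],s['force'],s['moment'])"; python3 chk.py b
```

```text
t: 18.57
eef_pos: [0.558, 0.1443, 0.0539]
ee_rot: [-3.138, 0.0, -1.33]
force: [0.0, -0.3, 10.2]
width: 0.024
gripper_force: 45.0
[0.55802978 0.14426496 0.05386532] [ 0.02379433 -0.31846602 10.18941674] [-0.00575702 -0.05117537  0.08099257]
t: 18.98
eef_pos: [0.5579, 0.1443, 0.0537]
ee_rot: [-3.138, 0.001, -1.433]
force: [0.2, -0.0, 10.0]
width: 0.0232
gripper_force: 45.0
[0.55791176 0.14432118 0.05372326] [ 0.24864992 -0.01518289  9.95008965] [ 0.01568365 -0.10088739  0.04250132]
scene [([231, 172, 8, 5, 16], [235.3, 173.5]), ([200, 174, 7, 7, 23], [203.2, 177.0]), ([219, 191, 6, 6, 14], [222.1, 192.9]), ([224, 198, 4, 9, 30], [225.5, 201.3])]
98 tip [202.1 192.9] mid [208.6 194.7]
83 tip [205.3 189.7] mid [210.6 192.5]
113 tip [200.1 196.6] mid [207.3 197.1]
top []
98 tip [204.1 197.7] mid [211.2 196.9]
83 tip [204.3 192.4] mid [211.3 193.4]
113 tip [205.3 202.8] mid [212.  200.2]
```

Release, rise clear and look.

```bash
python3 -m crank '[{"dx":0,"dy":0,"dz":0,"twist":0,"grip":-0.6},{"dx":0,"dy":0,"dz":0,"twist":0,"grip":-0.3},{"dx":0,"dy":0,"dz":0,"twist":0,"grip":-0.2},{"dx":0,"dy":0,"dz":0,"twist":0,"grip":-0.1},{"dx":0,"dy":0,"dz":0,"twist":0,"grip":-0.1}]'; python3 -m crank '[{"dx":0,"dy":0,"dz":0,"twist":0,"grip":0},{"dx":0,"dy":0,"dz":0,"twist":0,"grip":0},{"dx":0,"dy":0,"dz":0.01,"twist":0,"grip":0},{"dx":0,"dy":0,"dz":0.02,"twist":0,"grip":0},{"dx":0,"dy":0,"dz":0.03,"twist":0,"grip":0}]';python3 -m crank '[{"dx":0,"dy":0,"dz":0.03,"twist":0,"grip":0},{"dx":0,"dy":0,"dz":0.06,"twist":0,"grip":0},{"dx":0,"dy":0,"dz":0.09,"twist":0,"grip":0},{"dx":0,"dy":0.02,"dz":0.1,"twist":0,"grip":0},{"dx":0,"dy":0.05,"dz":0.1,"twist":0,"grip":0}]'
python3 -m crank '[{"dx":0,"dy":0.02,"dz":0,"twist":0,"grip":0},{"dx":0,"dy":0.04,"dz":0,"twist":0,"grip":0},{"dx":0,"dy":0.04,"dz":0,"twist":0,"grip":0},{"dx":0,"dy":0.04,"dz":0,"twist":0,"grip":0},{"dx":0,"dy":0.04,"dz":0,"twist":0,"grip":0}]'; python3 - <<'E'
from h import *
w=snap('wrist','w5');s=snap('scene','s5')
u,v=[int(k) for k in proj('w5',[.556,.146,.08])];print(u,v)
x0=max(0,min(u-100,360));y0=max(0,min(v-75,270));print(x0,y0)
x=cv2.resize(w[y0:y0+150,x0:x0+200,::-1],(800,600),interpolation=cv2.INTER_CUBIC)
x[400:,:266]=cv2.resize(s[164:239,170:270,::-1],(266,200))
cv2.imwrite('pics/m5.png',x)
E
```

```text
t: 19.5
eef_pos: [0.5557, 0.1433, 0.0517]
ee_rot: [3.141, -0.0, -1.434]
force: [0.4, -0.1, -0.3]
width: 0.038
gripper_force: 0.0
t: 19.92
eef_pos: [0.5563, 0.1436, 0.0835]
ee_rot: [-3.141, -0.0, -1.433]
force: [0.4, -0.5, 0.5]
width: 0.0441
gripper_force: 0.0
t: 20.33
eef_pos: [0.5579, 0.1934, 0.1881]
ee_rot: [-3.134, 0.003, -1.435]
force: [1.4, -0.1, 0.1]
width: 0.0438
gripper_force: 0.0
t: 20.75
eef_pos: [0.556, 0.2333, 0.183]
ee_rot: [-3.141, 0.0, -1.433]
force: [0.7, -0.2, 0.2]
width: 0.0437
gripper_force: 0.0
291 100
191 25
```

View pics/m5.png

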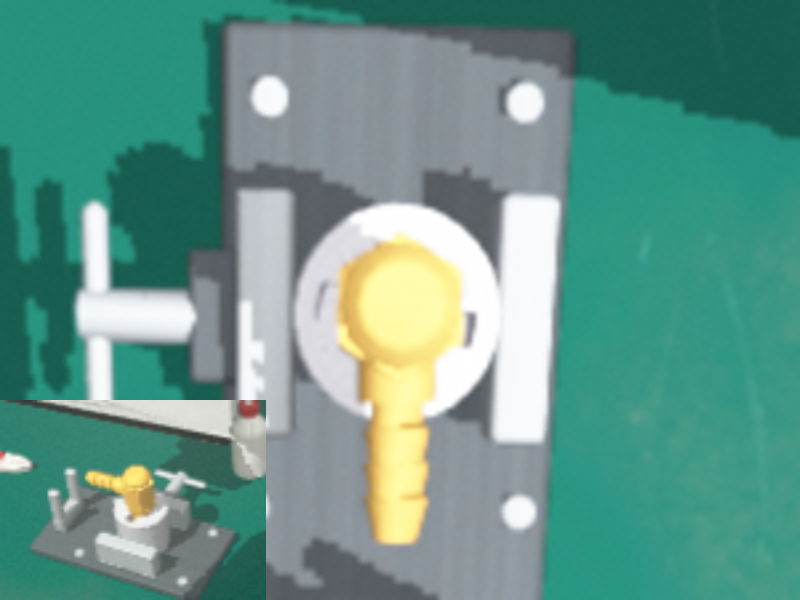

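The elbow sits in the port, upright, with the barb from (400,300) to tip (395,541) pointing towards the rest. I'll compute its angle and height.

```bash
python3 - <<'E'
from h import *
P=lambda u,v,z:plane('w5',191+u/4,25+v/4,z)
b=P(398,312,.05);ax=np.radians(96.8);X=np.array([np.cos(ax),np.sin(ax)]);Y=np.array([-X[1],X[0]])
t=P(395,541,.070);l=P(363,541,.07);c=P(401,300,.082)
ang=lambda d:np.degrees(np.arctan2(d[1],d[0]))
print('boss',b,'tip',t,'ang',ang(t-b),ang(t-c),'ang c-tip len',np.linalg.norm((t-c)[:2]),'base edge',ang(P(545,590,.012)-P(575,40,.012)),ang(P(493,440,.036)-P(502,200,.036)))
d=(t-b)[:2];print('tip in port',d@X,d@Y,'hex centre in port',(c-b)[:2]@X,(c-b)[:2]@Y)
for z in(.07,.076,.082,.088):print(z,'hex width',np.linalg.norm(P(340,300,z)-P(464,300,z)))
g=cv2.imread('pics/s5.png');h=cv2.cvtColor(g,cv2.COLOR_BGR2HSV);m=cv2.inRange(h,(12,90,90),(28,255,255))
k,lb,st,ce=cv2.connectedComponentsWithStats(m)
print([(st[j].tolist(),ce[j].round(1)) for j in range(1,k) if st[j,4]>60])
dep=np.arange(12,20)
print([(int(q),np.round(proj('s5',[b[0],b[1],.05-q/1e3+.0585]),1).tolist(),np.round(proj('s5',[t[0],t[1],.05-q/1e3+.038]),1).tolist()) for q in dep])
print(two(('w5',191+395/4,25+541/4),('s5',170+88*100/266,164+(476-400)*75/200)))
E
```

```text
boss [0.55534518 0.14609662 0.05      ] tip [0.54983617 0.19267009 0.07      ] ang 96.74596895048892 97.60308623377324 ang c-tip len 0.0475049074630854 base edge 97.16958525157801 97.43950173239683
tip in port 0.04689813639650352 -4.422588020075273e-05 hex centre in port -0.0006021046826430052 -0.0007100565638345583
0.07 hex width 0.024917657305868656
0.076 hex width 0.0243658164179729
0.082 hex width 0.023813975530077143
0.088 hex width 0.023262134642181385
[([202, 189, 26, 20, 257], array([218. , 196.7])), ([105, 205, 30, 23, 253], array([119.9, 217.4])), ([340, 236, 14, 31, 278], array([346.5, 252.1])), ([0, 273, 74, 97, 1338], array([ 30.5, 325.8]))]
[(12, [219.3, 188.8], [201.2, 190.3]), (13, [219.4, 189.1], [201.3, 190.6]), (14, [219.4, 189.5], [201.4, 191.0]), (15, [219.5, 189.8], [201.4, 191.3]), (16, [219.5, 190.2], [201.5, 191.6]), (17, [219.6, 190.5], [201.6, 192.0]), (18, [219.6, 190.9], [201.6, 192.3]), (19, [219.7, 191.2], [201.7, 192.6])]
(array([0.55072754, 0.19149612, 0.06918026]), np.float64(0.0031273148262332177))
```

The barb is within 1° of the rest line, the height agrees with a locked depth, and the straight fitting hasn't moved. Handing in.

```bash
python3 -c "
from station import arm
print(arm.job_done())"
```

```text
the job is handed in; nothing more can be done
None
```

I handed the job in with the elbow locked in the port, its barb within about 1° of the hose rest, the gripper clear, and the straight fitting standing untouched; the hand-in reported no verdict.

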